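# Put a finished paint batch away in the sample drawer

## Task

Put this paint batch away: swing the lever of the board clamp open and take out the test board, then put that board and every sealed tub from the lid press's catch tray inside the cabinet's top drawer. Finish with the drawer pushed fully shut and the clamp lever swung fully shut again, and leave the tin, the jar and the scraper where they are.

Things in the scene. Friction and masses are not known exactly. Their poses are not given: they have to be found in the camera images.
- cabinet_front (a point): point at the top front of the grey two-drawer sample cabinet (fixed, 260 deep (x) x 320 wide (y) x 150 high): middle of its width, in the plane of the shut drawer fronts, 150 mm above the bench. The axes are the cabinet's: x into the cabinet, away from the robot, so the front faces -x. Its top plate is 12 mm thick and starts 15 mm behind this point; small tins stand on its back, up to 66 mm high
- cabinet_drawer0 (a joint): opening of the top drawer in m: 0 shut, 0.18 fully out; slides along the cabinet's -x; starts shut or up to 20 mm ajar; runs with about 1 N of friction and stays where it is left
- cabinet_drawer0_handle (a point): middle of the top drawer's handle, a 120 mm long round steel bar (about 10 mm thick) along y, level, its axis 35 mm in front of the drawer's face; it lies 38 mm below the cabinet's top. Axes as the cabinet's; moves with the drawer
- drawer_floor (a point): centre of the top drawer's inner floor, moves with it; axes as the cabinet's. Inside: 215 (x) x 278 (y) mm; side walls rise 43 mm, the front panel 52 mm above this floor; things up to 50 mm high pass under the cabinet's top. Open by q, it is reachable from above from x = -0.107 to q - 0.114 in this frame. The handle is 162 mm towards -x and 27 mm above
- clamp: board clamp, fixed: steel base 180 (x) x 100 (y) x 12 mm; origin at the centre of its underside. An aluminium bed 85 x 36 mm, top 40 mm high, centred at x = -25 mm, carries the test board; two cheeks with the lever's hinge stand at x = +55 mm, 66 mm high, 34 mm wide
- lever (a joint): clamp lever angle in rad: 0 shut (its foot lies over the last 20 mm of the board), 1.5 fully open (handle swung up and over, away from the board). Starts shut within 0.05. Light (about 1 N at the knob), stays where it is left
- lever_knob (a point): centre of the black ball knob, 22 mm diameter, at the end of the lever's 10 mm handle rod; 85 mm from the hinge. Shut, it is 70 mm towards the clamp's -x and 48 mm above the hinge axis (103 mm above the bench); opening lifts it through the clamp's +z towards +x
- lever_hinge (a point): point on the lever's hinge axis, which runs along the clamp's y; 55 mm above the bench at the clamp's x = +55 mm
- board: wooden test board with a white painted patch, 100 (x) x 60 (y) x 8 mm, 45 g, loose; origin at the centre of its underside. It starts lying flat on the clamp's bed, overhanging it by 12 mm on both long sides
- press: green lid press, fixed, with a low aluminium catch tray in front (towards -x); origin at the centre of the underside of the tray: 200 x 200 mm, floor 3 mm thick, walls 3 mm thick and 15 mm high. The machine's body stands from x = +150 to +320 mm, 150 mm wide, 100 mm high, with a head up to 205 mm high above x = +175 mm; a thin chute (seen only) bridges the gap between them
- tub0: sealed square sample tub, white with a grey lid, 46 x 46 x 34 mm high, about 90 g, loose; origin at the centre of its underside; it stands in the press's catch tray. Absent in some starts (two to four tubs are present)
- tub1: sealed square sample tub, white with a grey lid, 46 x 46 x 34 mm high, about 90 g, loose; origin at the centre of its underside; it stands in the press's catch tray. Absent in some starts (two to four tubs are present)
- tub2: sealed square sample tub, white with a grey lid, 46 x 46 x 34 mm high, about 90 g, loose; origin at the centre of its underside; it stands in the press's catch tray. Absent in some starts (two to four tubs are present)
- tub3: sealed square sample tub, white with a grey lid, 46 x 46 x 34 mm high, about 90 g, loose; origin at the centre of its underside; it stands in the press's catch tray. Absent in some starts (two to four tubs are present)
- tin: bystander: paint can, 68 mm diameter, 75 mm high, standing; origin at the centre of its underside
- jar: bystander: amber glass jar, 54 mm diameter, 70 mm high, standing; origin at the centre of its underside
- scraper: bystander: flat scraper, 200 mm long, lying on the bench along its x; origin on its underside
Not all that is in view belongs to the job. Leave any brown or red look-alike of the tub2 alone.

How it is judged:
By the outcome, as a careful person would: the job done as asked, in the order asked, and still so for the second after the job is handed in, with the robot touching nothing.
Of tub0, tub1, tub2, tub3 only 2 to 4 are there at a start; the rules pass over those that are not, and their reading is None.
At some moment in a run one of tub0, tub1, tub2, tub3 may be knocked a few centimetres aside while the robot is not near it.
Once in a run the grip may slacken for a moment while it holds something.
It also fails if it takes over 210 s, if anything falls off the work surface, if the arm or the gripper's body presses on something with over 40 N, if the wrist force passes 120 N, or if a joint passes its speed limit or range.

## Robot

A 6-joint arm with a two-finger parallel gripper is mounted at the origin on the work surface. World frame = base frame: x ahead of the robot, y to its left, z up, the work surface at z = 0. Lengths are in mm, angles in rad, forces in N, time in s.
With the tool pointing down it reaches from about 275 to 975 mm from the base axis. Payload 8.4 kg.
Tool frame: the origin (TCP) lies at the centre of the arm's flange, where the gripper is bolted on; the fingertips stand 190 mm ahead of it and the grasp point (between the pads) lies 171 mm ahead of it (robot.nose_length is the distance from the TCP to the fingertips, in mm); z points along the fingers, y is the line along which they close (so a half turn about z gives the same grasp; the last joint's range is limited). The gripper opens to 92 mm and grips with 3 to 60 N. Pads are 20 mm wide; open, the fingers measure 128 mm over their backs; the gripper's body (75 mm by 189 mm) begins 69 mm behind the grasp point.
Start: joints at [-1.297, 0.353, 1.633, -0, 1.155, -0.002], TCP at [170.197, -601.384, 404.683] pointing down, gripper open.
Joint ranges: [-2.63, 2.63], [-0.92, 2.1], [0.06, 2.66], [-1.3, 4.44], [0, 2.69], [-3.02, 3.02]. Speed limits (rad/s): [2.22, 2.22, 2.79, 3.14, 3.14, 3.14].

## Interface

Orientations are given as a unit quaternion [w, x, y, z].
In Python, from plant import readout, eyes, close_job, robot gives the robot as it stands. The module is installed in compiled form; this text tells all that it offers.
- The arm moves only by the shell command python3 -m handwheel 'ROWS' [OPENING] [FORCE]. ROWS is JSON, a list of rows, each a list of 6 numbers: the shift along the tool's x, y, z as a fraction of full scale, then the turn, a rotation vector about the tool's x, y, z as a fraction of full scale. A call has 1 to 8 rows; each row shifts and turns the commanded pose from where the row before left it, along the tool's axes as they then stand; what a row does not reach is not made up. Full scale, the value 1, is 0.5 m for a shift and 2 pi rad for a turn. A row lasts 1/8 s, in which the tool goes at most 62.5 mm and 10.7 degrees, less where a joint would pass 70% of its speed; a pose out of reach is approached as far as the arm can. A call with a number of a shift or a turn outside -1 to 1 is refused whole. A call with a gripper value outside its range is refused whole. OPENING is the opening, from -1 (shut) to 1 (fully open), set as the call begins (- or left out, the last holds). The fingers move at their own pace and stop on an object; FORCE is the grip in N (left out, the last holds). Time passes only in rows, so rows that do not move let the fingers close. It gives the time, the measured TCP pose, the force, the opening and the grip force at its end, in the units of the state.
- readout.get_obs(): the state, without advancing time (a new reading comes with each control period).
- eyes.capture(name): name is "side" or "top" or "wrist"; returns (picture, depth): 480x640x3 uint8, blue, green, red; 480x640 float32, mm along the optical axis (not along the pixel's ray), 0 where there is no reading.
- eyes.get_calibration(name): a dict with "fovy" (degrees; the focal length in pixels is half the picture's height over the tangent of half this angle, whatever the lens; pixels are square), "cx", "cy" (the principal point, pixels), "T" (4x4, takes a point from camera to world coordinates); the wrist camera has in their place "hand_eye" (4x4, takes a point from camera to tool coordinates, whose origin is the TCP and whose axes are the flange's). Camera axes: x right, y down, z forward; pixel columns grow to the right and rows downward; lengths in mm; the calibration is good to about 2 mm. A picture is of the moment at which its call begins: read the wrist's pose just before it. get_calibration takes no time and is no camera call.
- close_job(): hands the job in; it is judged then, once.
The state is a dict: "time": time; "q": joint angles; "dq": joint speeds; "joint_efforts": joint torques, N m; "tool_pos": TCP position; "tcp_rot": TCP orientation; "ft_force": force on the tool from outside, world axes, zero at the start; "torque": the same for the moment, N m; "opening": opening from 0.0 (shut) to 1.0 (fully open); "grip_force": force on a finger pad.
Only numpy, scipy, OpenCV 4.12 (cv2) and the standard library are available. Lean on these libraries where they do the work, as an engineer would, in place of code of your own. Each camera call takes 0.05 s, during which the arm holds its last target. There are 200 camera calls.

## Working session

There is one attempt and no reset: what is moved stays moved. The work goes in short steps, Python scripts to look and compute and a shell command to move; the robot and the scene stay as the last step left them, time stands still between calls to the robot, and variables do not carry over. Pictures are saved under pics/ and viewed, at most 14 in all, crops included, and the job is handed in when it is done.

```bash
mkdir -p pics
cat > h.py <<'E'
import numpy as np, cv2
from scipy.spatial.transform import Rotation as R
from plant import readout, eyes, close_job, robot
np.set_printoptions(precision=3,suppress=True)
def obs(): return readout.get_obs()
def tool(o=None):
    o=o or obs(); q=o["tcp_rot"]; T=np.eye(4)
    T[:3,:3]=R.from_quat([q[1],q[2],q[3],q[0]]).as_matrix(); T[:3,3]=o["tool_pos"]; return T
def cap(name,fn=None):
    Tt=tool(); im,d=eyes.capture(name); c=eyes.get_calibration(name)
    T=c["T"] if "T" in c else Tt@np.array(c["hand_eye"])
    f=240/np.tan(np.radians(c["fovy"])/2)
    v,u=np.mgrid[:480,:640]
    P=np.stack([(u-c["cx"])/f*d,(v-c["cy"])/f*d,d],-1)@np.array(T)[:3,:3].T+np.array(T)[:3,3]
    P[d==0]=np.nan
    if fn: cv2.imwrite("pics/"+fn,im)
    return im,P
E
python3 - <<'E'
from h import *
o=obs(); print(o); print(tool())
for n in("side","top","wrist"):
    im,P=cap(n,n+"0.png"); np.save(n+"0.npy",P); print(n,eyes.get_calibration(n))
E
```

```text
{'time': 0.0, 'q': array([-1.297,  0.354,  1.634, -0.   ,  1.155, -0.002]), 'dq': array([-0.002,  0.001,  0.001, -0.001, -0.001, -0.   ]), 'joint_efforts': array([ -0.004, -59.385, -33.422,   0.069,   0.024,  -0.   ]), 'tool_pos': array([ 170.128, -601.158,  403.982]), 'tcp_rot': array([-0.001,  0.991,  0.137, -0.   ]), 'ft_force': array([-0.873,  0.951, -0.12 ]), 'torque': array([ 0.043,  0.026, -0.045]), 'grip_force': 0.0, 'opening': 0.9968602095210944}
[[   0.962    0.272   -0.     170.128]
 [   0.272   -0.962    0.001 -601.158]
 [  -0.      -0.001   -1.     403.982]
 [   0.       0.       0.       1.   ]]
side {'fovy': 47.36732228599995, 'cx': 323.13875440023395, 'cy': 247.93727038135995, 'T': array([[ -0.854,  -0.269,   0.446,  -7.9  ],
       [ -0.521,   0.449,  -0.726, 847.467],
       [ -0.005,  -0.852,  -0.523, 791.156],
       [  0.   ,   0.   ,   0.   ,   1.   ]])}
top {'fovy': 47.066927933624335, 'cx': 312.6516307879195, 'cy': 237.3602991808972, 'T': array([[   0.013,   -0.978,    0.207,  309.503],
       [  -1.   ,   -0.012,    0.008,  -95.41 ],
       [  -0.005,   -0.207,   -0.978, 1300.552],
       [   0.   ,    0.   ,    0.   ,    1.   ]])}
wrist {'fovy': 61.02129253703586, 'cx': 317.5380152034173, 'cy': 234.9632682229039, 'hand_eye': array([[ 0.   , -0.969, -0.246, 69.438],
       [ 1.   ,  0.   , -0.001, -0.181],
       [ 0.001, -0.246,  0.969, 19.789],
       [ 0.   ,  0.   ,  0.   ,  1.   ]])}
```

View pics/top0.png

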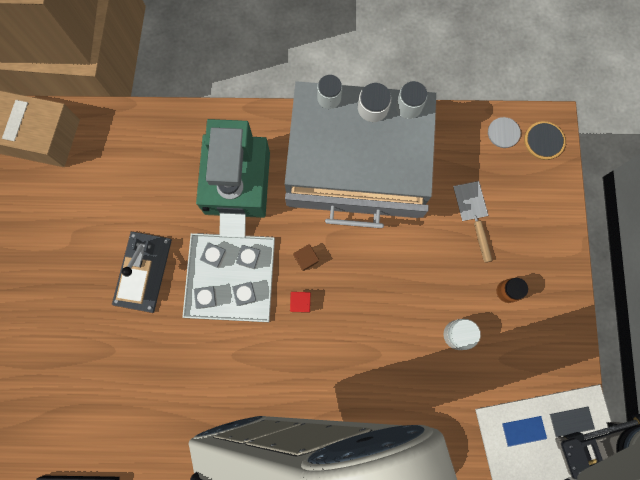

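View pics/side0.png

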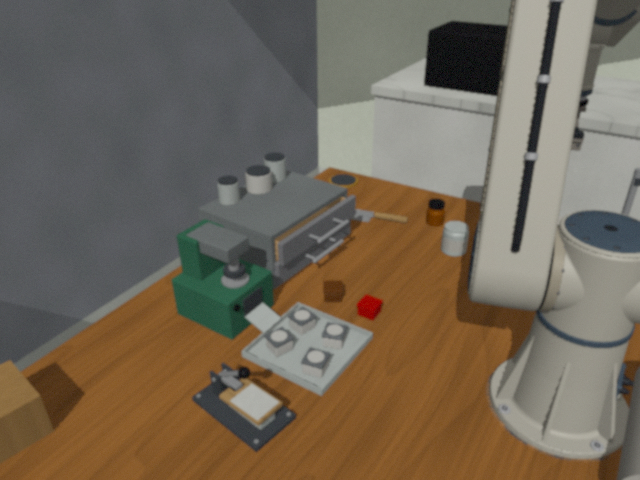

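Top view: four white tubs with grey lids stand in the tray at about (213,255), (249,256), (205,297), (244,293). The look-alikes are a brown cube at (306,257) and a red one at (300,301), both on the bench outside the tray. The clamp is at (143,272) with its knob at (127,271), and the drawer handle is at (355,222), drawer slightly ajar. I choose the four tubs in the tray, and check with a close crop and measurements.

```bash
cat > m.py <<'E'
from h import *
def rect(P,mask,minn=15):
    n,l=cv2.connectedComponents(mask.astype(np.uint8),connectivity=4); out=[]
    for i in range(1,n):
        p=P[l==i]
        if len(p)<minn: continue
        r=cv2.minAreaRect(p[:,:2].astype(np.float32)); v,u=np.argwhere(l==i).mean(0)
        out.append((len(p),(int(u),int(v)),np.round(r[0],1),np.round(r[1],1),round(r[2],1),round(float(np.median(p[:,2])),1)))
    return out
E
python3 - <<'E'
from m import *
P=np.load("top0.npy"); im=cv2.imread("pics/top0.png"); Z=P[...,2]
v,u=np.mgrid[:480,:640]
def sh(t,m,n=15):
    print(t); [print("  ",*r) for r in rect(P,m,n)]
sh("tubs",(Z>29)&(Z<46)&(u>180)&(u<330)&(v>228)&(v<325))
cl=(u>105)&(u<175)&(v>225)&(v<318)
sh("base",cl&(Z>6)&(Z<20)); sh("board",cl&(Z>41)&(Z<55)); sh("high",cl&(Z>60),4)
white=cl&(im.min(-1)>190); sh("white",white)
sh("base all",cl&(Z>7))
tray=(u>175)&(u<285)&(v>228)&(v<330)&(Z>9)&(Z<25); sh("traywall",tray,5)
sh("handle",(u>315)&(u<395)&(v>200)&(v<235)&(Z>95)&(Z<125),5)
sh("handle2",(u>315)&(u<395)&(v>214)&(v<235)&(Z>20),5)
sh("cabtop",(u>270)&(u<450)&(v>75)&(v<220)&(Z>140)&(Z<160),100)
sh("front",(u>270)&(u<450)&(v>180)&(v<220)&(Z>105)&(Z<141),50)
c=im[220:330,100:320]; cv2.imwrite("pics/crop1.png",cv2.resize(c,None,fx=3.6,fy=3.6,interpolation=cv2.INTER_CUBIC))
E
```

```text
tubs
   389 (212, 254) [534.  148.6] [47.3 45.7] 68.6 37.0
   375 (305, 256) [531.7 -69.2] [46.9 46.2] 31.5 34.1
   388 (247, 256) [531.   65.7] [46.2 47. ] 73.9 37.2
   402 (243, 293) [444.1  71.5] [46.4 45.8] 15.8 37.0
   409 (204, 296) [434.9 161.7] [46.  46.5] 8.7 37.1
   389 (299, 301) [427.  -58.2] [44.  46.2] 0.8 34.2
base
   1698 (146, 270) [496.  320.2] [104.5 182.1] 80.1 12.1
board
   18 (149, 246) [548. 292.] [ 4.3 21.2] 87.4 49.0
   52 (126, 261) [510.8 341.8] [14.9 24.1] 83.7 47.8
   945 (133, 283) [470.7 324.5] [ 62.3 100.7] 81.2 48.3
high
   43 (134, 243) [552.5 324.1] [10.2 24.4] 77.6 65.0
   41 (146, 245) [547.3 294.6] [10.1 25.3] 82.5 65.1
   205 (131, 262) [509.5 314.8] [21.8 78.9] 76.9 93.2
   7 (139, 258) [519. 308.] [7.4 6.4] 48.7 61.6
white
   646 (132, 285) [461.  326.6] [53.4 71. ] 79.2 nan
base all
   3149 (141, 271) [496.4 319.9] [104.  180.3] 80.1 16.5
traywall
   677 (227, 267) [492.2 111.3] [200.7 214.3] 87.9 15.7
   25 (221, 259) [525.4 129.2] [ 1.9 39. ] 67.8 15.9
   8 (215, 297) [435.6 140.6] [17.8  1.3] 6.8 16.3
handle
   655 (354, 215) [ 609.9 -178.6] [176.1  43.1] 85.2 115.2
handle2
   356 (355, 222) [ 598.5 -176.2] [ 44.8 125.5] 9.5 116.1
cabtop
   13039 (359, 145) [ 781.1 -191.4] [320.6 248.3] 85.5 150.1
front
   1786 (356, 203) [ 631.7 -181.3] [316.1  66.7] 87.3 133.7
```

View pics/crop1.png

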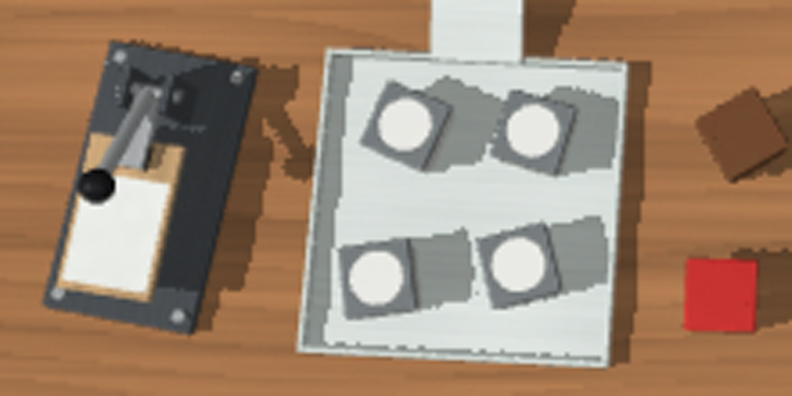

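The crop confirms four white and grey tubs in the tray, with the brown and red blocks outside it. The sizes fit: tub tops are at 37 mm, the base 180x100 mm, the cabinet 320 mm wide. Next I refine the handle and knob.

```bash
cat > p.py <<'E'
from h import *
def cab(c,yaw):
    a=np.radians(yaw); return np.array([[np.cos(a),-np.sin(a)],[np.sin(a),np.cos(a)]]),np.array(c)
CAB=cab((644,-180.7),-4.5); CLP=cab((496,320),-9.9)
def W(fr,x,y): return fr[0]@np.array([x,y])+fr[1]
def plan(wps,psi,T=None):
    """wps: TCP xyz; prints turn (frac of 2pi about tool z) then shifts in tool-axis fractions"""
    T=tool() if T is None else T
    p0=np.degrees(np.arctan2(T[1,0],T[0,0])); d=(psi-p0+180)%360-180
    print("at",T[:3,3],"psi %.1f"%p0,"tilt",T[:2,2],"turn rz=%.4f"%(-d/360))
    a=np.radians(psi); M=np.array([[np.cos(a),np.sin(a),0],[np.sin(a),-np.cos(a),0],[0,0,-1]])
    c=T[:3,3]
    for w in wps:
        s=M.T@(np.array(w)-c)/500; n=int(np.ceil(np.abs(s).max()/.12-1e-9)); print("->",np.round(w,1),"shift",np.round(s,4),"rows>=%d"%n,"each",np.round(s/max(n,1),4)); c=np.array(w,float)
E
python3 - <<'E'
from p import *
for n,box in(("top",(315,395,205,235)),):
    P=np.load(n+"0.npy"); u0,u1,v0,v1=box; p=P[v0:v1,u0:u1].reshape(-1,3); p=p[(p[:,2]>105)&(p[:,2]<121)]
    l=(p[:,:2]-CAB[1])@CAB[0]
    print(np.histogram(l[:,0],np.arange(-80,10,4)))
    for a in np.arange(-68,-40,4):
        s=(l[:,0]>=a)&(l[:,0]<a+4); 
        if s.sum(): print(a,s.sum(),l[s,1].min(),l[s,1].max(),p[s,2].max())
P=np.load("top0.npy"); im=cv2.imread("pics/top0.png")
s=np.zeros((480,640),bool); s[260:283,117:137]=1; s&=(P[...,2]>85)&(im.max(-1)<70)
k=P[s]; print("knob",len(k),k.mean(0),k[:,2].max(),"exp",W(CLP,55-70,0))
l=(k[:,:2]-CLP[1])@CLP[0]; print(l.min(0),l.max(0))
E
```

```text
(array([  0,   0,   0,   0,   0,   0, 111,  97,  71,  13,  11,  13,  16,
        14,  10,  12, 143,   0,   0,   0,   0,   0]), array([-80, -76, -72, -68, -64, -60, -56, -52, -48, -44, -40, -36, -32,
       -28, -24, -20, -16, -12,  -8,  -4,   0,   4,   8]))
-56 111 -62.917888844923986 63.83907104846357 120.83899912762035
-52 97 -64.43141900718098 64.01773613509654 120.90725617967587
-48 71 -61.524727765756 62.21060343744977 120.80941412614106
-44 13 -52.98881399231204 53.8009902742383 119.0896160326547
knob 73 [481.629 319.483 111.552] 118.55214042412899 exp [481.223 322.579]
[-23.03 -12.16] [-4.019  9.814]
```

Run:
```python
from p import *
h=W(CAB,-50.5,0); g=W(CAB,-56.5,0)
plan([(*g,404),(*g,320),(*g,281),],85.5)
```

```text
at [ 170.154 -601.211  404.129] psi 15.8 tilt [-0.     0.001] turn rz=-0.1936
-> [ 587.7 -176.3  404. ] shift [0.913 0.766 0.   ] rows>=8 each [0.114 0.096 0.   ]
-> [ 587.7 -176.3  320. ] shift [0.    0.    0.168] rows>=2 each [0.    0.    0.084]
-> [ 587.7 -176.3  281. ] shift [0.    0.    0.078] rows>=1 each [0.    0.    0.078]
```

```bash
python3 -m handwheel '[[0,0,0,0,0,-0.0242],[0,0,0,0,0,-0.0242],[0,0,0,0,0,-0.0242],[0,0,0,0,0,-0.0242],[0,0,0,0,0,-0.0242],[0,0,0,0,0,-0.0242],[0,0,0,0,0,-0.0242],[0,0,0,0,0,-0.0242]]' -0.13 20
python3 -m handwheel '[[0.0913,0.0766,0,0,0,0],[0.0913,0.0766,0,0,0,0],[0.0913,0.0766,0,0,0,0],[0.0913,0.0766,0,0,0,0],[0.0913,0.0766,0,0,0,0],[0.0913,0.0766,0,0,0,0],[0.0913,0.0766,0,0,0,0],[0.0913,0.0766,0,0,0,0]]'
python3 -m handwheel '[[0.0913,0.0766,0,0,0,0],[0.0913,0.0766,0,0,0,0],[0,0,0,0,0,0],[0,0,0,0,0,0],[0,0,0,0,0,0]]'
python3 - <<'E'
from p import *
g=W(CAB,-56.5,0)
plan([(*g,320),(*g,281),],85.5)
im,P=cap("wrist","w1.png")
E
```

```text
time: 1.15
tool_pos: [170.2, -601.3, 404.3]
tcp_rot: [-0.0, 0.733, 0.681, 0.0]
ft_force: [-0.0, -0.3, 0.0]
opening: 0.434
grip_force: 0.0
time: 2.15
tool_pos: [505.4, -259.7, 404.7]
tcp_rot: [0.0, 0.734, 0.679, -0.0]
ft_force: [0.4, -1.2, 0.1]
opening: 0.437
grip_force: 0.0
time: 2.78
tool_pos: [587.0, -177.4, 404.6]
tcp_rot: [-0.0, 0.735, 0.678, -0.0]
ft_force: [-0.1, 0.2, 0.9]
opening: 0.436
grip_force: 0.0
at [ 586.975 -177.364  404.59 ] psi 85.4 tilt [-0.001 -0.   ] turn rz=-0.0002
-> [ 587.7 -176.3  320. ] shift [0.002 0.001 0.169] rows>=2 each [0.001 0.001 0.085]
-> [ 587.7 -176.3  281. ] shift [0.    0.    0.078] rows>=1 each [0.    0.    0.078]
```

View pics/w1.png

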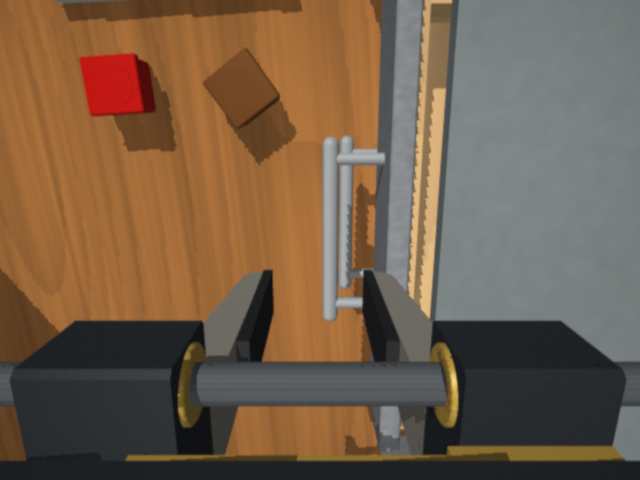

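The wrist view shows the handle bar at column ~330, rows 140-318, with the fingers straddling its line. I check its position with the wrist depth.

Run:
```python
from p import *
im,P=cap("wrist")
p=P[130:330,318:345].reshape(-1,3); p=p[(p[:,2]>105)&(p[:,2]<122)]
l=(p[:,:2]-CAB[1])@CAB[0]; print(len(p),l.min(0),l.max(0),np.median(l,0),np.percentile(p[:,2],[50,98]))
a=np.polyfit(p[:,1],p[:,0],1); print("yaw",np.degrees(np.arctan(a[0])))
q=P[100:400,385:430].reshape(-1,3); q=q[(q[:,2]>120)&(q[:,2]<145)]; l=(q[:,:2]-CAB[1])@CAB[0]; print(np.percentile(l[:,0],[1,10,50]),np.percentile(q[:,2],[5,50,95]))
```

```text
3112 [-53.773 -63.358] [-37.763  65.37 ] [-48.265   6.206] [116.523 118.528]
yaw 4.233623719692141
[-13.566 -13.168  -4.81 ] [127.279 137.1   138.561]
```

```bash
python3 -m handwheel '[[0.002,0.003,0.085,0,0,0],[0,0,0.085,0,0,0],[0,0,0.05,0,0,0],[0,0,0.028,0,0,0],[0,0,0,0,0,0],[0,0,0,0,0,0]]'
python3 -m handwheel '[[0,0,0,0,0,0],[0,0,0,0,0,0],[0,0,0,0,0,0],[0,0,0,0,0,0],[0,0,0,0,0,0]]' -1 25
python3 -m handwheel '[[0,-0.04,0,0,0,0],[0,-0.05,0,0,0,0],[0,-0.05,0,0,0,0],[0,-0.05,0,0,0,0],[0,-0.05,0,0,0,0],[0,-0.05,0,0,0,0],[0,-0.03,0,0,0,0],[0,0,0,0,0,0]]'
python3 - <<'E'
from p import *
T=tool(); print("tool cab",(T[:2,3]-CAB[1])@CAB[0])
E
```

```text
time: 3.62
tool_pos: [589.8, -175.8, 281.9]
tcp_rot: [0.001, 0.734, 0.679, 0.0]
ft_force: [0.3, 0.6, 0.3]
opening: 0.438
grip_force: 0.0
time: 4.25
tool_pos: [589.8, -175.5, 281.2]
tcp_rot: [0.0, 0.734, 0.679, 0.0]
ft_force: [0.8, 0.1, 5.8]
opening: 0.109
grip_force: 25.0
time: 5.25
tool_pos: [429.5, -163.1, 281.1]
tcp_rot: [0.0, 0.734, 0.679, 0.0]
ft_force: [-1.8, -1.8, 7.6]
opening: 0.113
grip_force: 25.0
tool cab [-215.247    0.739]
```

```bash
python3 -m handwheel '[[0,0,0,0,0,0],[0,0,0,0,0,0],[0,0,0,0,0,0]]' -0.13
python3 -m handwheel '[[0,0,-0.08,0,0,0],[0,0,-0.08,0,0,0],[0,0,-0.08,0,0,0],[0,0,0,0,0,0]]' 0.1
python3 - <<'E'
from p import *
k=W(CLP,-15,0)
plan([(*k,400),(*k,276)],170.1)
E
```

```text
time: 5.62
tool_pos: [429.8, -162.8, 280.3]
tcp_rot: [-0.0, 0.734, 0.679, -0.0]
ft_force: [-1.0, 0.2, -0.0]
opening: 0.413
grip_force: 0.6
time: 6.12
tool_pos: [430.8, -163.2, 403.3]
tcp_rot: [0.002, 0.734, 0.679, 0.001]
ft_force: [-0.2, 0.0, -0.6]
opening: 0.55
grip_force: 0.0
at [ 430.804 -163.192  403.318] psi 85.5 tilt [ 0.005 -0.002] turn rz=-0.2350
-> [481.2 322.6 400. ] shift [0.068 0.974 0.007] rows>=9 each [0.007 0.108 0.001]
-> [481.2 322.6 276. ] shift [0.    0.    0.248] rows>=3 each [0.    0.    0.083]
```

```bash
python3 -m handwheel '[[0,0,0,0,0,-0.0294],[0,0,0,0,0,-0.0294],[0,0,0,0,0,-0.0294],[0,0,0,0,0,-0.0294],[0,0,0,0,0,-0.0294],[0,0,0,0,0,-0.0294],[0,0,0,0,0,-0.0294],[0,0,0,0,0,-0.0292]]'
python3 -m handwheel '[[0.007,0.108,0,0,0,0],[0.007,0.108,0,0,0,0],[0.007,0.108,0,0,0,0],[0.007,0.108,0,0,0,0],[0.007,0.108,0,0,0,0],[0.007,0.108,0,0,0,0],[0.007,0.108,0,0,0,0],[0.007,0.108,0,0,0,0]]'
python3 -m handwheel '[[0.007,0.108,0,0,0,0],[0,0,0,0,0,0],[0,0,0,0,0,0],[0,0,0,0,0,0]]'
python3 - <<'E'
from p import *
k=W(CLP,-15,0)
plan([(*k,276)],170.1)
im,P=cap("wrist","w2.png")
s=(P[...,2]>88)&(P[...,2]<118)&(im.max(-1)<75)
s[300:]=0
v,u=np.nonzero(s); print(len(u),np.median(u),np.median(v)); k=P[s]; print("knob",np.median(k,0),k.min(0),k.max(0)); l=(k[:,:2]-CLP[1])@CLP[0]; print(np.percentile(l,[2,50,98],axis=0))
E
```

```text
time: 7.12
tool_pos: [429.6, -162.7, 399.3]
tcp_rot: [-0.001, 0.083, 0.997, 0.0]
ft_force: [0.4, 0.9, -0.3]
opening: 0.547
grip_force: 0.0
time: 8.12
tool_pos: [476.2, 269.3, 399.2]
tcp_rot: [-0.001, 0.086, 0.996, -0.001]
ft_force: [1.0, 0.8, 0.4]
opening: 0.547
grip_force: 0.0
time: 8.62
tool_pos: [482.3, 320.0, 400.2]
tcp_rot: [-0.0, 0.087, 0.996, -0.0]
ft_force: [0.3, -0.4, -0.1]
opening: 0.547
grip_force: 0.0
at [482.331 319.968 400.194] psi 170.0 tilt [-0.001 -0.001] turn rz=-0.0002
-> [481.2 322.6 276. ] shift [0.003 0.005 0.248] rows>=3 each [0.001 0.002 0.083]
695 320.0 234.0
knob [480.889 322.124 112.011] [471.825 311.967 100.189] [493.918 332.046 116.47 ]
[[-23.521  -9.344]
 [-15.317  -0.447]
 [ -4.963   8.51 ]]
```

View pics/w2.png

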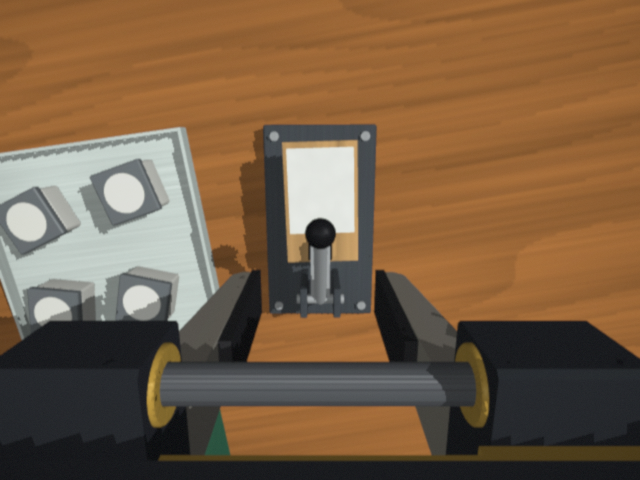

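Wrist view: the black knob is at (320,234) and the board is below it. The measured knob (481,322) is where it must be. I grip the knob and swing it open.

```bash
python3 -m handwheel '[[0.003,0.005,0.084,0,0,0],[0,0,0.084,0,0,0],[0,0,0.084,0,0,0],[0,0,0,0,0,0],[0,0,0,0,0,0]]'
python3 -m handwheel '[[0,0,0,0,0,0],[0,0,0,0,0,0],[0,0,0,0,0,0],[0,0,0,0,0,0],[0,0,0,0,0,0]]' -1 12
python3 -m handwheel '[[-0.0204,0,-0.0245,0,0,0],[-0.0246,0,-0.0203,0,0,0],[-0.0279,0,-0.0153,0,0,0],[-0.0303,0,-0.0098,0,0,0],[-0.0316,0,-0.004,0,0,0],[-0.0318,0,0.002,0,0,0],[-0.0309,0,0.0079,0,0,0],[-0.0289,0,0.0135,0,0,0]]'
python3 -m handwheel '[[-0.006,0,0.004,0,0,0],[0,0,0,0,0,0],[0,0,0,0,0,0]]'
python3 - <<'E'
from p import *
T=tool(); print((T[:2,3]-CLP[1])@CLP[0],T[2,3]-171)
E
```

```text
time: 9.3
tool_pos: [482.1, 323.8, 276.1]
tcp_rot: [0.001, 0.087, 0.996, 0.0]
ft_force: [-0.5, -1.1, -0.5]
opening: 0.55
grip_force: 0.0
time: 9.93
tool_pos: [481.1, 322.7, 274.8]
tcp_rot: [-0.001, 0.086, 0.996, -0.002]
ft_force: [-0.4, -9.5, 5.1]
opening: 0.228
grip_force: 12.0
time: 10.92
tool_pos: [593.8, 304.3, 300.3]
tcp_rot: [0.0, 0.086, 0.996, 0.0]
ft_force: [-1.4, -1.8, 0.4]
opening: 0.279
grip_force: 1.2
time: 11.3
tool_pos: [596.4, 302.7, 298.2]
tcp_rot: [0.0, 0.086, 0.996, -0.001]
ft_force: [0.1, -11.5, 7.0]
opening: 0.228
grip_force: 12.0
[101.855   0.203] 127.24084928639905
```

```bash
python3 -m handwheel '[[0,0,0,0,0,0],[0,0,0,0,0,0],[0,0,0,0,0,0],[0,0,-0.05,0,0,0],[0,0,-0.09,0,0,0],[0,0,-0.06,0,0,0],[0,0,0,0,0,0]]' 0.1
python3 -m handwheel '[[0.12,0,0,0,0,0],[0.12,0,0,0,0,0],[0.015,0,0,0,0,0],[0,0,0,0,0,0],[0,0,0,0,0,0],[0,0,0,0,0,0]]' 0.74
python3 - <<'E'
from p import *
from m import rect
b=W(CLP,-25,0)
plan([(*b,260),(*b,229)],170.1)
im,P=cap("wrist","w3.png"); Z=P[...,2]
s=(Z>43)&(Z<55)&(P[...,0]<525)&(P[...,0]>400)&(P[...,1]>270)&(P[...,1]<380); s[:, :200]=0
for r in rect(P,s,300): print(*r)
k=P[(Z>110)&(Z<145)&(im.max(-1)<75)]; print(len(k),np.median(k,0)); k=P[(Z>70)&(P[...,0]>520)&(P[...,0]<650)&(P[...,1]>270)&(P[...,1]<350)];print(len(k),k.min(0) if len(k) else 0,k.max(0) if len(k) else 0)
E
```

```text
time: 12.18
tool_pos: [596.4, 304.6, 400.6]
tcp_rot: [0.002, 0.086, 0.996, 0.001]
ft_force: [0.0, -0.1, -0.3]
opening: 0.552
grip_force: 0.0
time: 12.92
tool_pos: [471.4, 325.7, 397.6]
tcp_rot: [0.0, 0.087, 0.996, -0.0]
ft_force: [-0.5, -0.4, -0.1]
opening: 0.87
grip_force: 0.0
at [471.359 325.717 397.601] psi 170.0 tilt [ 0. -0.] turn rz=-0.0002
-> [471.4 324.3 260. ] shift [-0.001 -0.003  0.275] rows>=3 each [-0.    -0.001  0.092]
-> [471.4 324.3 229. ] shift [0.    0.    0.062] rows>=1 each [0.    0.    0.062]
8631 (315, 213) [471.4 325. ] [ 60.1 100.7] 81.7 48.4
573 [590.045 303.273 136.921]
1514 [540.714 292.059  70.099] [600.95  321.303 141.113]
```

View pics/w3.png

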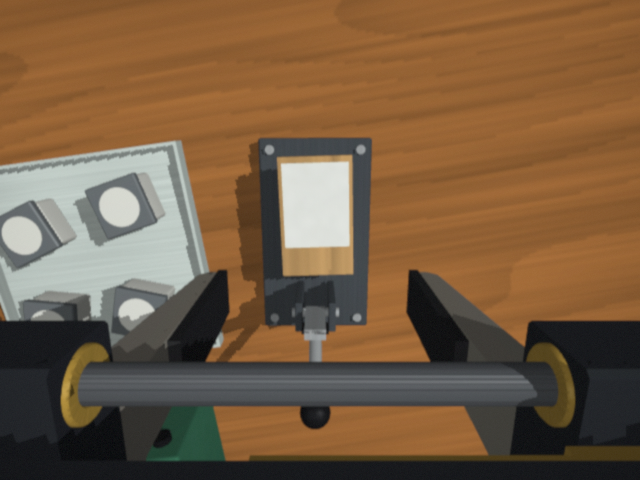

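The lever is fully open (knob at (315,413), world (590,303), as it must be). The board is free at (471.4,325.0), 60x100 mm. I grip it near the fingertips.

```bash
python3 -m handwheel '[[0,-0.0015,0.09,0,0,-0.0047],[0,0,0.09,0,0,0],[0,0,0.09,0,0,0],[0,0,0.06,0,0,0],[0,0,0.007,0,0,0],[0,0,0,0,0,0],[0,0,0,0,0,0]]'
python3 -m handwheel '[[0,0,0,0,0,0],[0,0,0,0,0,0],[0,0,0,0,0,0],[0,0,0,0,0,0],[0,0,0,0,0,0],[0,0,0,0,0,0]]' -1 25
python3 -m handwheel '[[0,0,-0.02,0,0,0],[0,0,-0.04,0,0,0],[0,0,-0.06,0,0,0],[0,0,-0.06,0,0,0],[0,0,-0.06,0,0,0],[0,0,-0.06,0,0,0],[0,0,0,0,0,0],[0,0,0,0,0,0]]'
python3 - <<'E'
from p import *
# drawer floor frame centre: handle +162 in x
d=lambda x,y: W(CAB,-215+162+x,y)
print("floor c",d(0,0))
# board length (tool x) along cab x: psi -4.5+180=175.5 or -4.5
b=d(-20,-85)
plan([(*b,400),(*b,290),(*b,278)],175.5)
im,P=cap("side","s1.png")
E
```

```text
time: 13.85
tool_pos: [470.8, 325.5, 230.9]
tcp_rot: [0.001, 0.072, 0.997, 0.001]
ft_force: [0.5, 0.3, -0.2]
opening: 0.87
grip_force: 0.0
time: 14.6
tool_pos: [470.3, 325.3, 230.0]
tcp_rot: [0.0, 0.072, 0.997, 0.0]
ft_force: [-0.6, -0.2, 6.0]
opening: 0.651
grip_force: 25.0
time: 15.6
tool_pos: [469.8, 325.0, 378.8]
tcp_rot: [-0.0, 0.072, 0.997, -0.0]
ft_force: [0.1, 0.6, -1.2]
opening: 0.653
grip_force: 25.0
floor c [ 591.163 -176.542]
at [469.79  324.969 378.812] psi 171.8 tilt [-0.001 -0.   ] turn rz=-0.0103
-> [ 564.6 -259.7  400. ] shift [-0.281 -1.151 -0.042] rows>=10 each [-0.028 -0.115 -0.004]
-> [ 564.6 -259.7  290. ] shift [0.   0.   0.22] rows>=2 each [0.   0.   0.11]
-> [ 564.6 -259.7  278. ] shift [0.    0.    0.024] rows>=1 each [0.    0.    0.024]
```

View pics/s1.png

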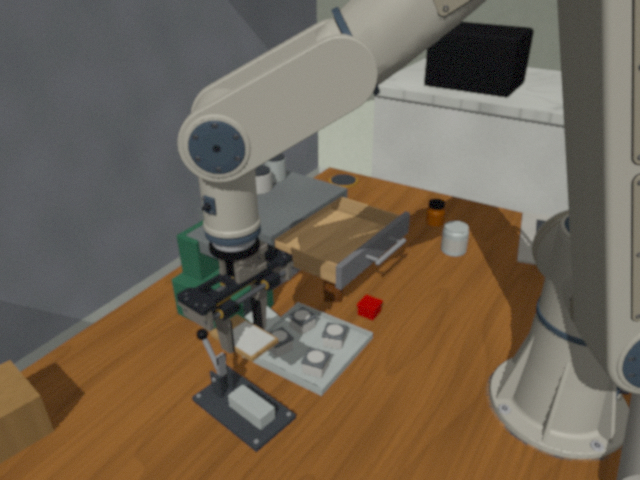

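The side view shows the board held at (254,340), the lever standing open at (210,355), and the drawer fully out. Carrying the board to the drawer.

```bash
python3 -m handwheel '[[0,0,0,0,0,-0.0103],[-0.0256,-0.1037,-0.004,0,0,0],[-0.0256,-0.1037,-0.004,0,0,0],[-0.0256,-0.1037,-0.004,0,0,0],[-0.0256,-0.1037,-0.004,0,0,0],[-0.0256,-0.1037,-0.004,0,0,0],[-0.0256,-0.1037,-0.004,0,0,0],[-0.0256,-0.1037,-0.004,0,0,0]]'
python3 -m handwheel '[[-0.0256,-0.1037,-0.004,0,0,0],[-0.0256,-0.1037,-0.004,0,0,0],[-0.0256,-0.1037,-0.004,0,0,0],[-0.0256,-0.1037,-0.004,0,0,0],[0,0,0,0,0,0],[0,0,0,0,0,0],[0,0,0,0,0,0]]'
python3 - <<'E'
from p import *
d=lambda x,y: W(CAB,-215+162+x,y)
b=d(-20,-80)
plan([(*b,300),(*b,278)],175.5)
im,P=cap("wrist","w4.png")
# drawer front panel & handle
s=(P[...,2]>126)&(P[...,2]<145); l=(P[...,:2]-CAB[1])@CAB[0]; q=l[s]; print(np.percentile(q,[1,50,99],axis=0) if len(q) else 0)
E
```

```text
time: 16.65
tool_pos: [530.7, -45.4, 392.2]
tcp_rot: [-0.001, 0.039, 0.999, 0.0]
ft_force: [0.9, 0.6, -0.9]
opening: 0.646
grip_force: 25.0
time: 17.52
tool_pos: [565.6, -253.2, 400.8]
tcp_rot: [-0.001, 0.039, 0.999, 0.0]
ft_force: [-0.1, 0.2, -0.0]
opening: 0.648
grip_force: 25.0
at [ 565.559 -253.24   400.805] psi 175.6 tilt [-0.001  0.001] turn rz=0.0002
-> [ 564.9 -254.7  300. ] shift [ 0.001 -0.003  0.202] rows>=2 each [ 0.001 -0.002  0.101]
-> [ 564.9 -254.7  278. ] shift [0.    0.    0.044] rows>=1 each [0.    0.    0.044]
[[-178.183 -152.669]
 [-166.84   -34.556]
 [ -52.012  110.688]]
```

View pics/w4.png

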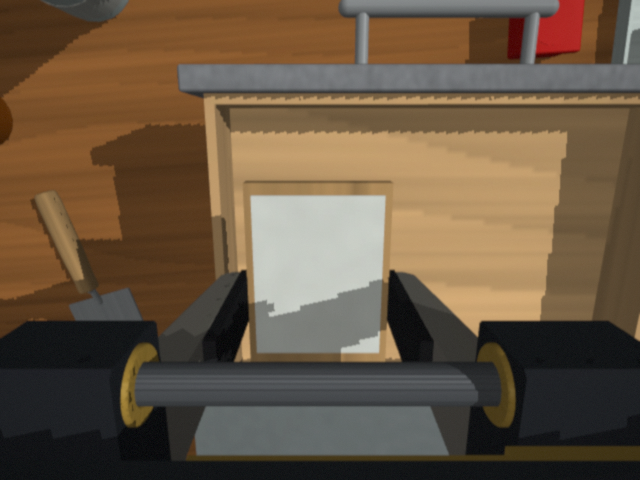

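The board is held square over the drawer, at columns 245-392, with the left wall at column ~225, so the finger clears it. Lowering and releasing.

```bash
python3 -m handwheel '[[0,0,0.08,0,0,0],[0,0,0.08,0,0,0],[0,0,0.05,0,0,0],[0,0,0.037,0,0,0],[0,0,0,0,0,0],[0,0,0,0,0,0]]'
python3 -m handwheel '[[0,0,0,0,0,0],[0,0,0,0,0,0],[0,0,0,0,0,0],[0,0,-0.04,0,0,0],[0,0,-0.1,0,0,0],[0,0,-0.1,0,0,0],[0,0,0,0,0,0],[0,0,0,0,0,0]]' 0.44
python3 - <<'E'
from p import *
from m import rect
im,P=cap("top","t1.png"); np.save("t1.npy",P); Z=P[...,2]; v,u=np.mgrid[:480,:640]
for r in rect(P,(Z>29)&(Z<46)&(u>180)&(u<290)&(v>228)&(v<325),100): print(*r)
im,P=cap("wrist"); s=(P[...,2]>89)&(P[...,2]<100); s[350:]=0
for r in rect(P,s,500): print(*r)
l=(P[...,:2]-CAB[1])@CAB[0]; w=s&(im.min(-1)>150); print("white cab",np.median(l[w],0)+[53,0],np.percentile(l[w],[1,99],axis=0)+[53,0])
E
```

```text
time: 18.32
tool_pos: [566.0, -254.2, 278.4]
tcp_rot: [0.0, 0.039, 0.999, -0.0]
ft_force: [0.3, -0.2, -1.2]
opening: 0.649
grip_force: 25.0
time: 19.32
tool_pos: [565.5, -254.3, 398.5]
tcp_rot: [0.0, 0.039, 0.999, -0.0]
ft_force: [-0.3, -0.8, 0.2]
opening: 0.718
grip_force: 0.0
389 (212, 254) [534.2 148.9] [47.6 46. ] 68.6 37.1
390 (247, 256) [531.   65.4] [46.5 47.4] 75.1 37.3
402 (243, 293) [444.2  71.5] [46.6 45.7] 16.4 37.3
410 (204, 296) [434.7 161.4] [46.6 46.5] 7.8 37.1
697 (249, 167) [ 508.3 -283.8] [ 78.7 157.8] 42.2 93.4
2280 (620, 218) [556.8 -44.9] [178.2  74.7] 24.3 94.4
11306 (317, 228) [ 567.1 -254. ] [ 60.1 100.4] 85.5 93.4
white cab [-29.54  -79.261] [[ -62.561 -105.335]
 [   6.055  -52.599]]
```

The board lies in the drawer at xd≈-18, yd≈-80, z 93.4, as planned. Now tub D at (434.8,161.4).

Run:
```python
from p import *
d=lambda x,y: W(CAB,-53+x,y)
b=(434.8,161.5)
plan([(*b,398),(*b,209)],188.2)
```

```text
at [ 565.267 -254.264  396.941] psi 175.5 tilt [-0.002  0.001] turn rz=-0.0353
-> [434.8 161.5 398. ] shift [ 0.14   0.86  -0.002] rows>=8 each [ 0.018  0.107 -0.   ]
-> [434.8 161.5 209. ] shift [0.    0.    0.378] rows>=4 each [0.    0.    0.095]
```

```bash
python3 -m handwheel '[[0,0,0,0,0,-0.0176],[0,0,0,0,0,-0.0177],[0.0175,0.1075,0,0,0,0],[0.0175,0.1075,0,0,0,0],[0.0175,0.1075,0,0,0,0],[0.0175,0.1075,0,0,0,0],[0.0175,0.1075,0,0,0,0],[0.0175,0.1075,0,0,0,0]]' 0.44
python3 -m handwheel '[[0.0175,0.1075,0,0,0,0],[0.0175,0.1075,0,0,0,0],[0,0,0.05,0,0,0],[0,0,0.05,0,0,0],[0,0,0,0,0,0],[0,0,0,0,0,0]]'
python3 - <<'E'
from p import *
from m import rect
im,P=cap("wrist","w5.png"); Z=P[...,2]; s=(Z>29)&(Z<46); s[320:]=0
for r in rect(P,s,500): print(*r)
plan([(434.8,161.5,209)],188.2)
E
```

```text
time: 20.42
tool_pos: [466.7, 58.7, 396.9]
tcp_rot: [-0.001, -0.071, 0.997, -0.0]
ft_force: [1.1, 0.3, -0.2]
opening: 0.722
grip_force: 0.0
time: 21.18
tool_pos: [435.2, 161.1, 348.1]
tcp_rot: [-0.0, -0.071, 0.997, -0.0]
ft_force: [-0.3, -0.5, -0.3]
opening: 0.72
grip_force: 0.0
3405 (26, 175) [428.2 -52.5] [37.2 46.4] 88.6 34.1
3901 (195, 221) [444.9  71.8] [46.2 46.3] 15.9 37.2
3787 (317, 226) [435.5 161.3] [46.3 45.5] 8.9 37.3
3946 (524, 285) [462.4 324.8] [37.4 65.8] 80.1 40.1
532 (166, 305) [516.6  55.5] [18.3 24.4] 73.8 36.9
506 (35, 309) [531.2 -48.4] [20.9 19.1] 2.7 33.8
at [435.438 161.059 348.485] psi -171.8 tilt [0. 0.] turn rz=-0.0001
-> [434.8 161.5 209. ] shift [0.001 0.001 0.279] rows>=3 each [0.    0.    0.093]
```

```bash
python3 -m handwheel '[[0,0,0.09,0,0,0],[0,0,0.09,0,0,0],[0,0,0.07,0,0,0],[0,0,0.029,0,0,0],[0,0,0,0,0,0]]'
python3 -m handwheel '[[0,0,0,0,0,0],[0,0,0,0,0,0],[0,0,0,0,0,0],[0,0,0,0,0,0],[0,0,0,0,0,0]]' -1 25
python3 -m handwheel '[[0,0,-0.05,0,0,0],[0,0,-0.09,0,0,0],[0,0,-0.09,0,0,0],[0,0,-0.09,0,0,0],[0,0,-0.06,0,0,0],[0,0,0,0,0,0],[0,0,0,0,0,0]]'
python3 - <<'E'
from p import *
d=lambda x,y: W(CAB,-53+x,y)
b=d(-74,50)
plan([(*b,400),(*b,294)],175.5)
E
```

```text
time: 21.85
tool_pos: [435.3, 161.1, 208.5]
tcp_rot: [-0.0, -0.071, 0.997, -0.0]
ft_force: [-0.9, -0.6, 0.5]
opening: 0.719
grip_force: 0.0
time: 22.48
tool_pos: [435.6, 161.3, 209.5]
tcp_rot: [0.001, -0.072, 0.997, 0.0]
ft_force: [-0.9, -0.5, 8.4]
opening: 0.499
grip_force: 25.0
time: 23.35
tool_pos: [434.6, 161.0, 397.8]
tcp_rot: [-0.0, -0.072, 0.997, -0.0]
ft_force: [-0.4, -0.4, -0.3]
opening: 0.499
grip_force: 25.0
at [434.597 160.992 397.794] psi -171.8 tilt [-0.001 -0.   ] turn rz=0.0353
-> [ 521.3 -120.9  400. ] shift [-0.217 -0.548 -0.004] rows>=5 each [-0.043 -0.11  -0.001]
-> [ 521.3 -120.9  294. ] shift [0.    0.    0.212] rows>=2 each [0.    0.    0.106]
```

```bash
python3 -m handwheel '[[0,0,0,0,0,0.0176],[0,0,0,0,0,0.0177],[-0.0362,-0.0913,0,0,0,0],[-0.0362,-0.0913,0,0,0,0],[-0.0362,-0.0913,0,0,0,0],[-0.0362,-0.0913,0,0,0,0],[-0.0362,-0.0913,0,0,0,0],[-0.0362,-0.0913,0,0,0,0]]'
python3 -m handwheel '[[0,0,0,0,0,0],[0,0,0,0,0,0],[0,0,0.08,0,0,0],[0,0,0.08,0,0,0],[0,0,0.047,0,0,0],[0,0,0,0,0,0],[0,0,0,0,0,0]]'
python3 -m handwheel '[[0,0,0,0,0,0],[0,0,0,0,0,0],[0,0,0,0,0,0],[0,0,-0.04,0,0,0],[0,0,-0.09,0,0,0],[0,0,-0.08,0,0,0],[0,0,0,0,0,0]]' 0.44
python3 - <<'E'
from p import *
from m import rect
im,P=cap("top"); Z=P[...,2]; v,u=np.mgrid[:480,:640]
for r in rect(P,(Z>29)&(Z<46)&(u>180)&(u<290)&(v>228)&(v<325),100): print(*r)
im,P=cap("wrist"); s=(P[...,2]>112)&(P[...,2]<125); s[350:]=0
for r in rect(P,s,500): print(*r,(r[2]-CAB[1])@CAB[0]+[53,0])
plan([(534.1,148.8,398),(534.1,148.8,300)],68.6)
E
```

```text
time: 24.35
tool_pos: [521.7, -122.0, 396.6]
tcp_rot: [-0.001, 0.039, 0.999, 0.0]
ft_force: [-0.2, 0.9, -1.3]
opening: 0.499
grip_force: 25.0
time: 25.22
tool_pos: [521.9, -119.6, 295.5]
tcp_rot: [0.0, 0.039, 0.999, 0.0]
ft_force: [-0.2, -0.3, -1.1]
opening: 0.499
grip_force: 25.0
time: 26.1
tool_pos: [522.7, -120.7, 403.2]
tcp_rot: [0.003, 0.039, 0.999, -0.001]
ft_force: [0.2, 0.6, -0.4]
opening: 0.714
grip_force: 0.0
391 (212, 254) [533.6 148.7] [46.7 46.2] 67.6 37.2
387 (247, 256) [530.9  65.6] [46.3 47.4] 75.3 37.3
350 (242, 292) [444.3  71.7] [46.6 45.9] 16.0 37.1
5479 (234, 111) [ 446.5 -154.6] [287.5  40.5] 85.6 116.3 [-145.939   10.524]
676 (449, 242) [534.6 -32.9] [ 1.2 73. ] 85.4 118.9 [-67.659 138.761]
1781 (35, 254) [ 523.5 -311. ] [ 2.9 93.8] 85.5 118.6 [ -56.905 -139.353]
4599 (318, 233) [ 521.7 -119.3] [46.  46.3] 86.5 119.3 [-73.74   51.615]
at [ 521.645 -120.465  399.922] psi 175.5 tilt [ 0. -0.] turn rz=0.2969
-> [534.1 148.8 398. ] shift [ 0.51  -0.173  0.004] rows>=5 each [ 0.102 -0.035  0.001]
-> [534.1 148.8 300. ] shift [0.    0.    0.196] rows>=2 each [0.    0.    0.098]
```

```bash
python3 -m handwheel '[[0,0,0,0,0,0.027],[0,0,0,0,0,0.027],[0,0,0,0,0,0.027],[0,0,0,0,0,0.027],[0,0,0,0,0,0.027],[0,0,0,0,0,0.027],[0,0,0,0,0,0.027],[0,0,0,0,0,0.027]]' 0.44
python3 -m handwheel '[[0,0,0,0,0,0.027],[0,0,0,0,0,0.027],[0,0,0,0,0,0.027],[0.102,-0.0346,0,0,0,0],[0.102,-0.0346,0,0,0,0],[0.102,-0.0346,0,0,0,0],[0.102,-0.0346,0,0,0,0],[0.102,-0.0346,0,0,0,0]]'
python3 -m handwheel '[[0,0,0.05,0,0,0],[0,0,0.05,0,0,0],[0,0,0,0,0,0],[0,0,0,0,0,0]]'
python3 - <<'E'
from p import *
from m import rect
im,P=cap("wrist","w5.png"); Z=P[...,2]; s=(Z>29)&(Z<46); s[320:]=0
for r in rect(P,s,500): print(*r)
plan([(534.1,148.8,209)],68.3)
E
```

```text
time: 27.2
tool_pos: [521.4, -120.4, 398.1]
tcp_rot: [-0.001, 0.66, 0.751, -0.001]
ft_force: [-0.6, -0.0, -0.4]
opening: 0.72
grip_force: 0.0
time: 28.2
tool_pos: [533.9, 150.1, 398.3]
tcp_rot: [-0.0, 0.826, 0.563, -0.001]
ft_force: [1.1, 0.8, -0.2]
opening: 0.724
grip_force: 0.0
time: 28.7
tool_pos: [534.6, 148.4, 349.9]
tcp_rot: [-0.0, 0.826, 0.563, -0.0]
ft_force: [0.0, 0.4, -0.2]
opening: 0.721
grip_force: 0.0
6999 (127, 25) [472.7 323.7] [36.8 85.7] 79.9 40.0
4024 (462, 213) [672.8 141.3] [204.6 101.1] 43.9 35.2
3735 (318, 225) [535.5 149.1] [46.1 45.7] 68.7 37.2
1473 (352, 306) [536.2  79.6] [20.8 46.3] 70.3 37.0
at [534.733 148.413 350.388] psi 68.6 tilt [0. 0.] turn rz=0.0007
-> [534.1 148.8 209. ] shift [ 0.    -0.002  0.283] rows>=3 each [ 0.    -0.001  0.094]
```

```bash
python3 -m handwheel '[[0,0,0.09,0,0,0],[0,0,0.09,0,0,0],[0,0,0.07,0,0,0],[0,0,0.032,0,0,0],[0,0,0,0,0,0]]'
python3 -m handwheel '[[0,0,0,0,0,0],[0,0,0,0,0,0],[0,0,0,0,0,0],[0,0,0,0,0,0],[0,0,0,0,0,0]]' -1 25
python3 -m handwheel '[[0,0,-0.05,0,0,0],[0,0,-0.09,0,0,0],[0,0,-0.09,0,0,0],[0,0,-0.09,0,0,0],[0,0,-0.06,0,0,0],[0,0,0,0,0,0],[0,0,0,0,0,0]]'
python3 - <<'E'
from p import *
d=lambda x,y: W(CAB,-53+x,y)
b=d(8,-10)
plan([(*b,400),(*b,294)],85.5)
E
```

```text
time: 29.38
tool_pos: [534.6, 148.4, 208.9]
tcp_rot: [-0.0, 0.826, 0.563, -0.0]
ft_force: [-0.0, -1.0, 1.2]
opening: 0.718
grip_force: 0.0
time: 30.0
tool_pos: [535.0, 148.7, 210.2]
tcp_rot: [0.0, 0.826, 0.563, 0.001]
ft_force: [-0.7, -0.1, 7.7]
opening: 0.498
grip_force: 25.0
time: 30.88
tool_pos: [534.0, 148.4, 398.1]
tcp_rot: [-0.0, 0.826, 0.563, -0.0]
ft_force: [-0.1, 0.0, -1.0]
opening: 0.496
grip_force: 25.0
at [533.979 148.429 398.053] psi 68.6 tilt [-0.001 -0.   ] turn rz=-0.0470
-> [ 598.4 -187.1  400. ] shift [-0.659  0.181 -0.004] rows>=6 each [-0.11   0.03  -0.001]
-> [ 598.4 -187.1  294. ] shift [0.    0.    0.212] rows>=2 each [0.    0.    0.106]
```

```bash
python3 -m handwheel '[[0,0,0,0,0,-0.0235],[0,0,0,0,0,-0.0235],[-0.11,0.0302,0,0,0,0],[-0.11,0.0302,0,0,0,0],[-0.11,0.0302,0,0,0,0],[-0.11,0.0302,0,0,0,0],[-0.11,0.0302,0,0,0,0],[-0.11,0.0302,0,0,0,0]]'
python3 -m handwheel '[[0,0,0,0,0,0],[0,0,0,0,0,0],[0,0,0.08,0,0,0],[0,0,0.08,0,0,0],[0,0,0.047,0,0,0],[0,0,0,0,0,0],[0,0,0,0,0,0]]'
python3 -m handwheel '[[0,0,0,0,0,0],[0,0,0,0,0,0],[0,0,0,0,0,0],[0,0,-0.04,0,0,0],[0,0,-0.09,0,0,0],[0,0,-0.08,0,0,0],[0,0,0,0,0,0]]' 0.38
python3 - <<'E'
from p import *
from m import rect
im,P=cap("top"); Z=P[...,2]; v,u=np.mgrid[:480,:640]
for r in rect(P,(Z>29)&(Z<46)&(u>180)&(u<290)&(v>228)&(v<325),100): print(*r)
im,P=cap("wrist"); s=(P[...,2]>112)&(P[...,2]<125); s[350:]=0
for r in rect(P,s,500): print(*r,(r[2]-CAB[1])@CAB[0]+[53,0])
plan([(531,65.5,398),(531,65.5,350)],75)
E
```

```text
time: 31.88
tool_pos: [598.6, -189.3, 396.8]
tcp_rot: [-0.001, 0.734, 0.679, -0.001]
ft_force: [0.9, 0.2, -0.7]
opening: 0.497
grip_force: 25.0
time: 32.75
tool_pos: [598.9, -186.4, 295.7]
tcp_rot: [-0.0, 0.734, 0.679, 0.0]
ft_force: [-0.3, 0.2, -1.0]
opening: 0.498
grip_force: 25.0
time: 33.62
tool_pos: [599.8, -187.9, 405.5]
tcp_rot: [0.003, 0.734, 0.679, 0.002]
ft_force: [-0.2, -0.4, -0.3]
opening: 0.687
grip_force: 0.0
390 (247, 256) [531.2  65.8] [47.4 47. ] 74.8 37.1
403 (243, 293) [444.3  71.6] [46.1 45.8] 16.2 36.9
2875 (137, 161) [ 488.7 -141.1] [214.6   1.9] 85.5 118.7 [-104.928   27.293]
5436 (186, 141) [ 522.2 -119.1] [46.1 46.4] 86.4 119.2 [-73.258  51.854]
3877 (66, 213) [ 440.2 -164.4] [129.9  29.6] 85.5 116.1 [-151.451    0.26 ]
4544 (315, 234) [ 599.6 -186.6] [46.3 46.1] 85.2 119.2 [ 9.2   -9.365]
at [ 598.756 -187.562  401.441] psi 85.5 tilt [ 0.001 -0.   ] turn rz=0.0291
-> [531.   65.5 398. ] shift [ 0.454 -0.262  0.007] rows>=4 each [ 0.114 -0.066  0.002]
-> [531.   65.5 350. ] shift [0.    0.    0.096] rows>=1 each [0.    0.    0.096]
```

```bash
python3 -m handwheel '[[0,0,0,0,0,0.0146],[0,0,0,0,0,0.0145],[0.0908,-0.0524,0,0,0,0],[0.0908,-0.0524,0,0,0,0],[0.0908,-0.0524,0,0,0,0],[0.0908,-0.0524,0,0,0,0],[0.0908,-0.0524,0,0,0,0]]' 0.44
python3 -m handwheel '[[0,0,0.05,0,0,0],[0,0,0.055,0,0,0],[0,0,0,0,0,0],[0,0,0,0,0,0]]'
python3 - <<'E'
from p import *
from m import rect
im,P=cap("wrist","w5.png"); Z=P[...,2]; s=(Z>29)&(Z<46); s[320:]=0
for r in rect(P,s,500): print(*r)
plan([(531,65.5,209)],75)
E
```

```text
time: 34.6
tool_pos: [529.9, 67.0, 399.3]
tcp_rot: [-0.001, 0.793, 0.609, -0.001]
ft_force: [0.8, 0.5, 0.4]
opening: 0.719
grip_force: 0.0
time: 35.1
tool_pos: [531.1, 65.4, 348.2]
tcp_rot: [-0.0, 0.793, 0.609, -0.0]
ft_force: [-1.3, -0.1, 0.1]
opening: 0.724
grip_force: 0.0
4368 (431, 135) [622.4 106.5] [147.1  29.8] 87.9 35.1
3810 (318, 226) [532.1  65.9] [46.2 46. ] 74.8 37.2
3625 (204, 247) [445.5  71.9] [46.8 45.8] 15.9 37.1
1609 (563, 286) [707.7 -26.9] [109.1  21.7] 9.0 37.6
at [531.329  65.431 348.597] psi 75.0 tilt [0.001 0.   ] turn rz=0.0000
-> [531.   65.5 209. ] shift [-0.    -0.001  0.279] rows>=3 each [-0.    -0.     0.093]
```

```bash
python3 -m handwheel '[[0,0,0.09,0,0,0],[0,0,0.09,0,0,0],[0,0,0.07,0,0,0],[0,0,0.029,0,0,0],[0,0,0,0,0,0]]' 0.36
python3 -m handwheel '[[0,0,0,0,0,0],[0,0,0,0,0,0],[0,0,0,0,0,0],[0,0,0,0,0,0],[0,0,0,0,0,0]]' -1 25
python3 -m handwheel '[[0,0,-0.05,0,0,0],[0,0,-0.09,0,0,0],[0,0,-0.09,0,0,0],[0,0,-0.09,0,0,0],[0,0,-0.06,0,0,0],[0,0,0,0,0,0],[0,0,0,0,0,0]]'
python3 - <<'E'
from p import *
d=lambda x,y: W(CAB,-53+x,y)
b=d(8,50)
plan([(*b,400),(*b,294)],85.5)
E
```

```text
time: 35.78
tool_pos: [531.3, 65.5, 208.6]
tcp_rot: [-0.0, 0.793, 0.609, -0.0]
ft_force: [-0.6, 0.2, -0.4]
opening: 0.678
grip_force: 0.0
time: 36.4
tool_pos: [531.7, 65.7, 209.8]
tcp_rot: [0.001, 0.793, 0.609, 0.001]
ft_force: [-0.7, -1.0, 7.0]
opening: 0.498
grip_force: 25.0
time: 37.28
tool_pos: [530.5, 65.5, 397.7]
tcp_rot: [-0.0, 0.793, 0.609, -0.0]
ft_force: [-0.9, 0.3, -2.6]
opening: 0.499
grip_force: 25.0
at [530.498  65.532 397.652] psi 75.0 tilt [-0.001 -0.   ] turn rz=-0.0291
-> [ 603.1 -127.3  400. ] shift [-0.373  0.175 -0.005] rows>=4 each [-0.093  0.044 -0.001]
-> [ 603.1 -127.3  294. ] shift [0.    0.    0.212] rows>=2 each [0.    0.    0.106]
```

```bash
python3 -m handwheel '[[0,0,0,0,0,-0.0146],[0,0,0,0,0,-0.0145],[-0.0932,0.0438,0,0,0,0],[-0.0932,0.0438,0,0,0,0],[-0.0932,0.0438,0,0,0,0],[-0.0932,0.0438,0,0,0,0],[0,0,0,0,0,0],[0,0,0,0,0,0]]'
python3 -m handwheel '[[0,0,0.08,0,0,0],[0,0,0.08,0,0,0],[0,0,0.047,0,0,0],[0,0,0,0,0,0],[0,0,0,0,0,0]]'
python3 -m handwheel '[[0,0,0,0,0,0],[0,0,0,0,0,0],[0,0,0,0,0,0],[0,0,-0.04,0,0,0],[0,0,-0.09,0,0,0],[0,0,-0.08,0,0,0],[0,0,0,0,0,0]]' 0.38
python3 - <<'E'
from p import *
from m import rect
im,P=cap("top"); Z=P[...,2]; v,u=np.mgrid[:480,:640]
for r in rect(P,(Z>29)&(Z<46)&(u>160)&(u<290)&(v>218)&(v<335),100): print(*r)
im,P=cap("wrist"); s=(P[...,2]>112)&(P[...,2]<125); s[350:]=0
for r in rect(P,s,500): print(*r,(r[2]-CAB[1])@CAB[0]+[53,0])
plan([(444.8,71.7,400)],106.1)
E
```

```text
time: 38.28
tool_pos: [603.1, -126.9, 396.7]
tcp_rot: [-0.001, 0.735, 0.679, -0.001]
ft_force: [1.6, -0.9, -0.9]
opening: 0.501
grip_force: 25.0
time: 38.9
tool_pos: [603.6, -126.1, 295.2]
tcp_rot: [-0.0, 0.734, 0.679, -0.0]
ft_force: [-0.5, -0.1, 0.2]
opening: 0.496
grip_force: 25.0
time: 39.78
tool_pos: [604.6, -127.4, 403.6]
tcp_rot: [0.003, 0.734, 0.679, 0.002]
ft_force: [-0.4, -0.1, -0.0]
opening: 0.691
grip_force: 0.0
133 (232, 221) [612.2 106.2] [17.5 57.5] 1.5 31.8
2574 (170, 187) [545.1 -67.7] [239.3 118.7] 36.8 118.7 [-54.461 104.892]
4706 (192, 234) [ 521.9 -118.9] [46.2 46.7] 86.2 119.1 [-73.572  52.03 ]
4609 (316, 235) [ 604.4 -126.1] [45.9 46.1] 85.3 119.2 [ 9.238 51.325]
2048 (72, 262) [ 434.3 -136.6] [73.1 30. ] 69.2 116.1 [-159.514   27.511]
4008 (315, 317) [ 599.3 -186.5] [46.9 46. ] 85.1 119.1 [ 8.893 -9.289]
at [ 603.493 -127.127  399.946] psi 85.5 tilt [ 0. -0.] turn rz=-0.0573
-> [444.8  71.7 400. ] shift [ 0.47  -0.195 -0.   ] rows>=4 each [ 0.117 -0.049 -0.   ]
```

Run:
```python
from p import *
im,P=cap("top","t2.png"); np.save("t2.npy",P)
```

```text
(no output)
```

View pics/t2.png

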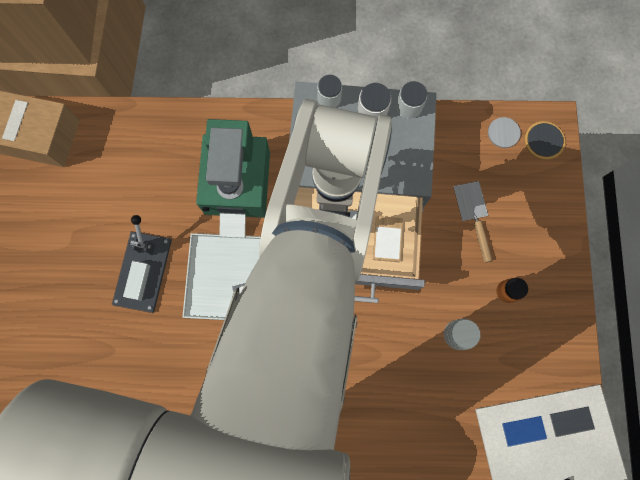

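The top view shows the arm (around (270,330)) covering the tub's spot at (243,293), so I look with the wrist camera on arrival.

```bash
python3 -m handwheel '[[0,0,0,0,0,-0.0287],[0,0,0,0,0,-0.0286],[0.094,-0.039,0,0,0,0],[0.094,-0.039,0,0,0,0],[0.094,-0.039,0,0,0,0],[0.094,-0.039,0,0,0,0],[0.094,-0.039,0,0,0,0],[0,0,0,0,0,0]]' 0.44
python3 -m handwheel '[[0,0,0.05,0,0,0],[0,0,0.05,0,0,0],[0,0,0,0,0,0],[0,0,0,0,0,0]]'
python3 - <<'E'
from p import *
from m import rect
im,P=cap("wrist","w6.png"); Z=P[...,2]; s=(Z>29)&(Z<46); s[320:]=0
for r in rect(P,s,500): print(*r)
plan([(444.8,71.7,209)],106.1)
E
```

```text
time: 40.92
tool_pos: [442.5, 73.2, 398.6]
tcp_rot: [-0.001, 0.6, 0.8, -0.001]
ft_force: [-0.4, -0.1, 0.2]
opening: 0.722
grip_force: 0.0
time: 41.42
tool_pos: [445.2, 71.2, 350.1]
tcp_rot: [-0.0, 0.601, 0.799, -0.0]
ft_force: [0.4, 0.8, -0.2]
opening: 0.721
grip_force: 0.0
5024 (566, 239) [623.  114.1] [135.4  31.3] 86.7 35.6
3744 (317, 225) [445.1  72. ] [46.1 45.9] 16.0 37.2
at [445.291  71.336 350.455] psi 106.1 tilt [0.001 0.   ] turn rz=0.0000
-> [444.8  71.7 209. ] shift [ 0.001 -0.001  0.283] rows>=3 each [ 0.    -0.     0.094]
```

```bash
python3 -m handwheel '[[0,0,0.09,0,0,0],[0,0,0.09,0,0,0],[0,0,0.07,0,0,0],[0,0,0.032,0,0,0],[0,0,0,0,0,0]]' 0.44
python3 -m handwheel '[[0,0,0,0,0,0],[0,0,0,0,0,0],[0,0,0,0,0,0],[0,0,0,0,0,0],[0,0,0,0,0,0]]' -1 25
python3 -m handwheel '[[0,0,-0.05,0,0,0],[0,0,-0.09,0,0,0],[0,0,-0.09,0,0,0],[0,0,-0.09,0,0,0],[0,0,-0.06,0,0,0],[0,0,0,0,0,0],[0,0,0,0,0,0]]'
python3 - <<'E'
from p import *
d=lambda x,y: W(CAB,-53+x,y)
b=d(8,108)
plan([(*b,400),(*b,294)],85.5)
E
```

```text
time: 42.1
tool_pos: [444.9, 71.5, 208.6]
tcp_rot: [-0.0, 0.601, 0.799, -0.0]
ft_force: [1.9, 0.0, 0.2]
opening: 0.714
grip_force: 0.0
time: 42.72
tool_pos: [445.3, 71.6, 209.9]
tcp_rot: [0.001, 0.601, 0.799, 0.001]
ft_force: [-1.3, -0.4, 7.3]
opening: 0.498
grip_force: 25.0
time: 43.6
tool_pos: [444.2, 71.5, 398.1]
tcp_rot: [-0.0, 0.601, 0.799, -0.0]
ft_force: [-0.5, -0.8, -0.5]
opening: 0.501
grip_force: 25.0
at [444.231  71.5   398.137] psi 106.1 tilt [-0.001 -0.   ] turn rz=0.0573
-> [607.6 -69.5 400. ] shift [-0.256  0.348 -0.004] rows>=3 each [-0.085  0.116 -0.001]
-> [607.6 -69.5 294. ] shift [0.    0.    0.212] rows>=2 each [0.    0.    0.106]
```

```bash
python3 -m handwheel '[[0,0,0,0,0,0.0287],[0,0,0,0,0,0.0286],[-0.064,0.087,0,0,0,0],[-0.064,0.087,0,0,0,0],[-0.064,0.087,0,0,0,0],[-0.064,0.087,0,0,0,0],[0,0,0,0,0,0],[0,0,0,0,0,0]]'
python3 -m handwheel '[[0,0,0.08,0,0,0],[0,0,0.08,0,0,0],[0,0,0.047,0,0,0],[0,0,0,0,0,0],[0,0,0,0,0,0]]'
python3 -m handwheel '[[0,0,0,0,0,0],[0,0,0,0,0,0],[0,0,0,0,0,0],[0,0,-0.04,0,0,0],[0,0,-0.09,0,0,0],[0,0,-0.08,0,0,0],[0,0,0,0,0,0]]' 0.38
python3 - <<'E'
from p import *
from m import rect
im,P=cap("wrist"); s=(P[...,2]>112)&(P[...,2]<125); s[350:]=0
for r in rect(P,s,500): print(*r,(r[2]-CAB[1])@CAB[0]+[53,0])
g=W(CAB,-215-22,0)  # closed fingers in front of the handle
plan([(*g,400),(*g,290)],85.5)
E
```

```text
time: 44.6
tool_pos: [607.4, -69.5, 396.9]
tcp_rot: [-0.002, 0.735, 0.679, -0.001]
ft_force: [-0.3, 0.6, -1.1]
opening: 0.497
grip_force: 25.0
time: 45.22
tool_pos: [607.9, -69.0, 296.0]
tcp_rot: [0.0, 0.734, 0.679, 0.0]
ft_force: [-0.1, -0.6, -1.6]
opening: 0.495
grip_force: 25.0
time: 46.1
tool_pos: [609.1, -69.9, 404.1]
tcp_rot: [0.002, 0.734, 0.679, 0.002]
ft_force: [0.5, 0.5, -0.3]
opening: 0.69
grip_force: 0.0
648 (553, 10) [766.6  56.6] [ 8.8 57.3] 79.1 118.8 [156.604 246.188]
902 (245, 179) [577.7 -29.6] [ 12. 200.] 81.9 118.7 [-24.951 145.432]
1164 (145, 262) [492.9 -81.1] [101.4   1.8] 85.8 118.6 [-105.449   87.438]
4481 (313, 234) [608.7 -68.9] [46.4 46.2] 85.6 119.2 [  9.037 108.686]
980 (178, 294) [ 510.  -101.3] [42.1 20.5] 38.1 118.9 [-86.817  68.642]
3981 (313, 312) [ 604.2 -125.9] [46.2 46. ] 85.3 119.1 [ 9.023 51.508]
650 (83, 309) [ 444.2 -108. ] [28.3 20.2] 1.7 115.7 [-151.888   56.8  ]
at [608.437 -69.802 401.88 ] psi 85.5 tilt [ 0.003 -0.   ] turn rz=-0.0000
-> [ 407.7 -162.1  400. ] shift [-0.215 -0.386  0.004] rows>=4 each [-0.054 -0.096  0.001]
-> [ 407.7 -162.1  290. ] shift [0.   0.   0.22] rows>=2 each [0.   0.   0.11]
```

All four tubs and the board are in the drawer. Now gripping the handle and pushing it shut.

```bash
python3 -m handwheel '[[-0.054,-0.0885,0,0,0,0],[-0.054,-0.0885,0,0,0,0],[-0.054,-0.0885,0,0,0,0],[-0.054,-0.0885,0,0,0,0],[0,0,0,0,0,0],[0,0,0,0,0,0]]' -0.13
python3 - <<'E'
from p import *
plan([(*W(CAB,-221,0),281)],85.5)
im,P=cap("wrist","w7.png")
l=(P[...,:2]-CAB[1])@CAB[0]; s=(P[...,2]>112)&(P[...,2]<121)&(l[...,0]<-195); s[330:]=0
print(s.sum(),np.percentile(l[s],[1,50,99],axis=0))
E
```

```text
time: 46.9
tool_pos: [423.4, -163.5, 399.9]
tcp_rot: [-0.0, 0.735, 0.678, 0.0]
ft_force: [0.5, 0.3, 0.4]
opening: 0.433
grip_force: 0.0
at [ 423.412 -163.489  399.893] psi 85.5 tilt [-0.  0.] turn rz=-0.0001
-> [ 423.7 -163.4  281. ] shift [0.    0.001 0.238] rows>=2 each [0.    0.    0.119]
3422 [[-219.297  -60.644]
 [-213.492    6.889]
 [-196.078   63.013]]
```

View pics/w7.png

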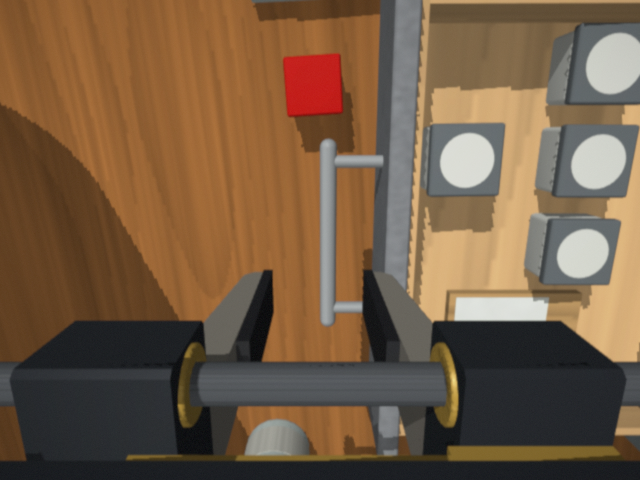

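The drawer holds four tubs and the board; the handle is at column 328, between the fingers. Lower, grip, push.

```bash
python3 -m handwheel '[[0,0,0.085,0,0,0],[0,0,0.085,0,0,0],[0,0,0.05,0,0,0],[0,0,0.018,0,0,0],[0,0,0,0,0,0],[0,0,0,0,0,0]]'
python3 -m handwheel '[[0,0,0,0,0,0],[0,0,0,0,0,0],[0,0,0,0,0,0],[0,0,0,0,0,0],[0,0,0,0,0,0]]' -1 25
python3 -m handwheel '[[0,0.04,0,0,0,0],[0,0.06,0,0,0,0],[0,0.06,0,0,0,0],[0,0.06,0,0,0,0],[0,0.06,0,0,0,0],[0,0.05,0,0,0,0],[0,0.03,0,0,0,0],[0,0,0,0,0,0]]'
python3 - <<'E'
from p import *
T=tool(); print("tool cab",(T[:2,3]-CAB[1])@CAB[0])
E
```

```text
time: 47.7
tool_pos: [423.9, -163.5, 282.3]
tcp_rot: [0.001, 0.734, 0.679, 0.0]
ft_force: [-0.1, 0.5, -0.6]
opening: 0.43
grip_force: 0.0
time: 48.32
tool_pos: [427.1, -164.1, 282.7]
tcp_rot: [0.005, 0.735, 0.678, 0.003]
ft_force: [19.5, 1.7, -13.6]
opening: 0.111
grip_force: 25.0
time: 49.32
tool_pos: [604.1, -177.9, 282.5]
tcp_rot: [0.001, 0.734, 0.679, 0.001]
ft_force: [0.6, -0.0, 9.8]
opening: 0.11
grip_force: 25.0
tool cab [-39.987  -0.296]
```

```bash
for i in 1; do python3 -m handwheel '[[0,0.004,0,0,0,0],[0,0.004,0,0,0,0],[0,0.003,0,0,0,0],[0,0,0,0,0,0]]'; python3 -m handwheel '[[0,0.003,0,0,0,0],[0,0,0,0,0,0],[0,0,0,0,0,0]]'; python3 -m handwheel '[[0,0.003,0,0,0,0],[0,0,0,0,0,0],[0,0,0,0,0,0]]';done
```

```text
time: 49.82
tool_pos: [608.2, -178.2, 282.6]
tcp_rot: [0.001, 0.734, 0.679, 0.0]
ft_force: [-0.6, -0.0, 7.3]
opening: 0.11
grip_force: 25.0
time: 50.2
tool_pos: [609.6, -178.4, 282.6]
tcp_rot: [0.001, 0.734, 0.679, 0.0]
ft_force: [-1.5, 0.9, 7.4]
opening: 0.108
grip_force: 25.0
time: 50.58
tool_pos: [610.4, -178.4, 282.6]
tcp_rot: [-0.0, 0.734, 0.679, -0.0]
ft_force: [-3.2, 0.4, 11.2]
opening: 0.11
grip_force: 25.0
```

```bash
python3 -m handwheel '[[0,0.002,0,0,0,0],[0,0,0,0,0,0],[0,0,0,0,0,0]]'; python3 -m handwheel '[[0,0.002,0,0,0,0],[0,0,0,0,0,0],[0,0,0,0,0,0]]';python3 -m handwheel '[[0,0.002,0,0,0,0],[0,0,0,0,0,0],[0,0,0,0,0,0]]'
```

```text
time: 50.95
tool_pos: [610.8, -178.5, 282.5]
tcp_rot: [-0.001, 0.734, 0.679, -0.001]
ft_force: [-7.7, 0.1, 13.8]
opening: 0.112
grip_force: 25.0
time: 51.32
tool_pos: [611.2, -178.5, 282.5]
tcp_rot: [-0.002, 0.734, 0.679, -0.002]
ft_force: [-11.0, -0.1, 18.1]
opening: 0.109
grip_force: 25.0
time: 51.7
tool_pos: [611.5, -178.5, 282.4]
tcp_rot: [-0.002, 0.734, 0.679, -0.002]
ft_force: [-14.9, 0.4, 20.5]
opening: 0.107
grip_force: 25.0
```

```bash
python3 -m handwheel '[[0,0,0,0,0,0],[0,0,0,0,0,0],[0,0,0,0,0,0],[0,0,0,0,0,0],[0,-0.008,0,0,0,0],[0,0,0,0,0,0]]' -0.48
python3 -m handwheel '[[0,0,-0.06,0,0,0],[0,0,-0.09,0,0,0],[0,0,-0.08,0,0,0],[0,0,0,0,0,0],[0,0,0,0,0,0]]'
python3 - <<'E'
from p import *
im,P=cap("wrist","w8.png"); l=(P[...,:2]-CAB[1])@CAB[0]
s=(P[...,2]>112)&(P[...,2]<121)&(l[...,0]<-25)&(l[...,0]>-70); s[330:]=0
print(np.percentile(l[s],[1,50,99],axis=0))
s=(P[...,2]>126)&(P[...,2]<141);s[330:]=0; print("front",np.percentile(l[s][:,0],[1,10,50]))
k=W(CLP,98,0); plan([(*k,404),(*k,299)],170.1)
E
```

```text
time: 52.45
tool_pos: [609.8, -178.1, 281.3]
tcp_rot: [-0.0, 0.734, 0.679, -0.0]
ft_force: [-0.5, -0.4, -0.8]
opening: 0.263
grip_force: 0.0
time: 53.08
tool_pos: [609.8, -178.1, 395.8]
tcp_rot: [-0.0, 0.734, 0.679, -0.0]
ft_force: [-0.1, -0.4, -0.2]
opening: 0.262
grip_force: 0.0
[[-38.876 -60.782]
 [-33.143   6.443]
 [-26.117  63.687]]
front [1.282 1.798 8.724]
at [ 609.715 -178.06   395.152] psi 85.5 tilt [-0.002  0.001] turn rz=-0.2350
-> [592.5 303.2 404. ] shift [ 0.199  0.942 -0.018] rows>=8 each [ 0.025  0.118 -0.002]
-> [592.5 303.2 299. ] shift [0.   0.   0.21] rows>=2 each [0.    0.    0.105]
```

View pics/w8.png

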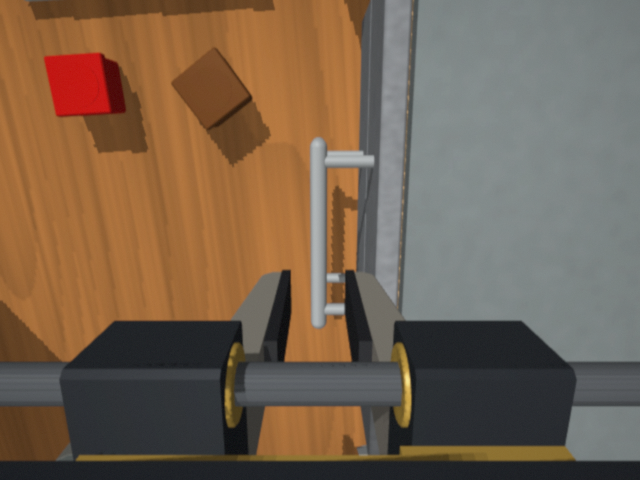

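The drawer is shut: its handle lies right over the lower one, and the top plate meets the front panel. Now closing the lever.

```bash
python3 -m handwheel '[[0,0,-0.018,0,0,-0.0294],[0,0,0,0,0,-0.0294],[0,0,0,0,0,-0.0294],[0,0,0,0,0,-0.0294],[0,0,0,0,0,-0.0294],[0,0,0,0,0,-0.0294],[0,0,0,0,0,-0.0294],[0,0,0,0,0,-0.0292]]' 0.1
python3 -m handwheel '[[0.0221,0.1047,0,0,0,0],[0.0221,0.1047,0,0,0,0],[0.0221,0.1047,0,0,0,0],[0.0221,0.1047,0,0,0,0],[0.0221,0.1047,0,0,0,0],[0.0221,0.1047,0,0,0,0],[0.0221,0.1047,0,0,0,0],[0.0221,0.1047,0,0,0,0]]'
python3 -m handwheel '[[0.0221,0.1047,0,0,0,0],[0,0,0,0,0,0],[0,0,0,0,0,0],[0,0,0,0,0,0]]'
python3 - <<'E'
from p import *
im,P=cap("wrist"); Z=P[...,2]
s=(Z>110)&(Z<145)&(im.max(-1)<75); s[320:]=0; k=P[s]; print(len(k),np.median(k,0),np.percentile(k,[2,98],axis=0))
k=W(CLP,98,0); plan([(*k,299)],170.1)
E
```

```text
time: 54.12
tool_pos: [609.8, -178.1, 403.5]
tcp_rot: [-0.001, 0.083, 0.997, 0.0]
ft_force: [-0.2, -0.5, -0.5]
opening: 0.551
grip_force: 0.0
time: 55.12
tool_pos: [594.5, 251.2, 403.6]
tcp_rot: [-0.001, 0.086, 0.996, -0.001]
ft_force: [1.0, 0.6, 0.9]
opening: 0.551
grip_force: 0.0
time: 55.62
tool_pos: [593.3, 301.8, 404.8]
tcp_rot: [-0.0, 0.087, 0.996, -0.0]
ft_force: [-0.6, 1.0, 0.8]
opening: 0.552
grip_force: 0.0
811 [591.27  303.047 136.511] [[583.164 293.745 130.979]
 [601.38  312.163 139.954]]
at [593.403 301.735 405.101] psi 170.0 tilt [-0.001 -0.001] turn rz=-0.0002
-> [592.5 303.2 299. ] shift [0.002 0.003 0.212] rows>=2 each [0.001 0.001 0.106]
```

```bash
python3 -m handwheel '[[0.002,0.003,0.09,0,0,0],[0,0,0.08,0,0,0],[0,0,0.04,0,0,0],[0,0,0,0,0,0],[0,0,0,0,0,0]]'
python3 -m handwheel '[[0,0,0,0,0,0],[0,0,0,0,0,0],[0,0,0,0,0,0],[0,0,0,0,0,0],[0,0,0,0,0,0]]' -1 12
python3 -m handwheel '[[0.0289,0,-0.0135,0,0,0],[0.0309,0,-0.0079,0,0,0],[0.0318,0,-0.002,0,0,0],[0.0316,0,0.004,0,0,0],[0.0303,0,0.0098,0,0,0],[0.0279,0,0.0153,0,0,0],[0.0246,0,0.0203,0,0,0],[0.0204,0,0.0245,0,0,0]]'
python3 -m handwheel '[[0.003,0,0.006,0,0,0],[0,0,0,0,0,0],[0,0,0,0,0,0]]'
python3 - <<'E'
from p import *
T=tool(); print((T[:2,3]-CLP[1])@CLP[0],T[2,3]-171)
E
```

```text
time: 56.3
tool_pos: [593.2, 304.8, 302.0]
tcp_rot: [0.001, 0.086, 0.996, 0.001]
ft_force: [-0.4, 0.4, -0.3]
opening: 0.551
grip_force: 0.0
time: 56.92
tool_pos: [592.5, 303.3, 301.0]
tcp_rot: [-0.0, 0.086, 0.996, -0.002]
ft_force: [-0.9, -7.9, 6.0]
opening: 0.224
grip_force: 12.0
time: 57.92
tool_pos: [479.9, 322.9, 274.7]
tcp_rot: [-0.001, 0.086, 0.996, -0.002]
ft_force: [0.9, -8.8, -1.1]
opening: 0.226
grip_force: 12.0
time: 58.3
tool_pos: [478.7, 323.1, 272.5]
tcp_rot: [-0.001, 0.086, 0.996, -0.002]
ft_force: [-5.1, -8.2, 9.6]
opening: 0.229
grip_force: 12.0
[-17.565   0.125] 101.50454164140973
```

```bash
python3 -m handwheel '[[0.002,0,0.004,0,0,0],[0.001,0,0.004,0,0,0],[0,0,0,0,0,0],[0,0,0,0,0,0]]'
python3 -m handwheel '[[0,0,0,0,0,0],[0,0,0,0,0,0],[0,0,0,0,0,0],[0,0,-0.05,0,0,0],[0,0,-0.09,0,0,0],[0,0,-0.09,0,0,0],[0,0,0,0,0,0],[0,0,0,0,0,0]]' 0.1
python3 - <<'E'
from p import *
im,P=cap("wrist"); Z=P[...,2]
s=(Z>88)&(Z<118)&(im.max(-1)<75); s[320:]=0; k=P[s]; print(len(k),np.median(k,0),k.max(0))
E
```

```text
time: 58.8
tool_pos: [477.8, 323.3, 269.1]
tcp_rot: [-0.0, 0.086, 0.996, -0.002]
ft_force: [-2.6, -11.4, 13.3]
opening: 0.229
grip_force: 12.0
time: 59.8
tool_pos: [477.7, 324.6, 382.7]
tcp_rot: [-0.0, 0.086, 0.996, -0.0]
ft_force: [0.2, 0.5, -0.6]
opening: 0.554
grip_force: 0.0
777 [479.908 322.222 111.242] [494.201 332.133 115.435]
```

```bash
python3 -m handwheel '[[0,0,-0.1,0,0,0],[0.05,0,-0.05,0,0,0],[0.1,0,0,0,0,0],[0,0,0,0,0,0],[0,0,0,0,0,0]]'
python3 - <<'E'
from p import *
a,_=cap("top"); b,_=cap("side"); cv2.imwrite("pics/fin.png",np.vstack([a[60:360,60:],b[130:430,60:]]))
E
```

```text
time: 60.48
tool_pos: [404.3, 337.7, 457.2]
tcp_rot: [-0.0, 0.086, 0.996, -0.001]
ft_force: [0.1, -0.5, -0.2]
opening: 0.548
grip_force: 0.0
```

View pics/fin.png

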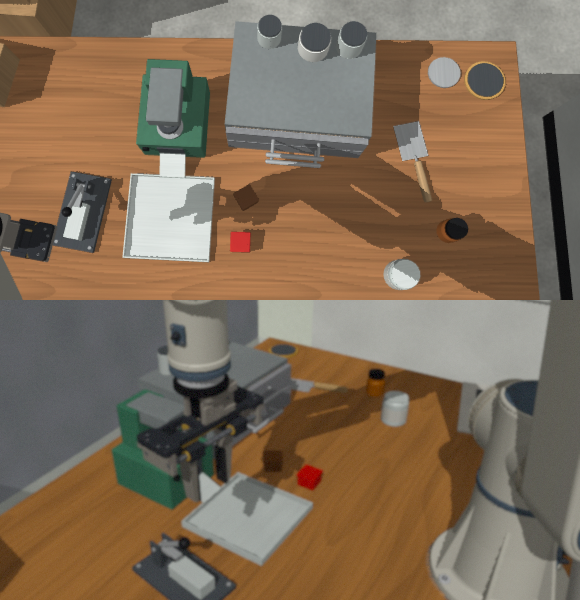

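The final view shows the drawer shut ((300,140)), the tray empty ((170,215)), the lever shut with its knob at (67,211), and the tin, jar, scraper and look-alikes where they were. Handing in.

```bash
python3 -c "
from plant import close_job; print(close_job())"
```

```text
the job is handed in; nothing more can be done
None
```

The job is handed in (no verdict came back): the board and all four tubs are in the top drawer, the drawer and clamp lever are shut, and the tin, jar and scraper were left where they stood.

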